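# Hold the gear coupling over the blow-off nozzle

## Robot

A 7-joint arm with a two-finger parallel gripper is mounted at the origin on the work surface. World frame = base frame: x ahead of the robot, y to its left, z up, the work surface at z = 0. Lengths are in m, angles in rad, forces in N, time in s.
With the tool pointing down it reaches from about 0.35 to 0.9 m from the base axis. Payload 8.1 kg.
Tool frame: the origin (TCP) lies on the centre line of the jaws, within the pads' length; the fingertips stand env.tcp_to_tips ahead of it and the grasp point (between the pads) is the TCP (env.tcp_to_tips is the distance from the TCP to the fingertips, in m); z points along the fingers, y is the line along which they close (so a half turn about z gives the same grasp; the last joint's range is limited). The gripper opens to 92 mm and grips with 3 to 60 N. Pads are 19 mm wide; open, the fingers measure 130 mm over their backs; the gripper's body (75 mm by 190 mm) begins 47 mm behind the grasp point.
Start: joints at [-1.38, 0.434, 0.025, 1.573, -0.012, 1.134, -0.075], TCP at [0.181, 0.598, 0.246] pointing down, gripper open.
Joint ranges: [-2.62, 2.62], [-0.44, 2.09], [-1.27, 1.32], [0.08, 2.57], [-1.32, 4.46], [0.12, 2], [-2.74, 2.74]. Speed limits (rad/s): [2.22, 2.22, 3.01, 3.01, 3.14, 3.14, 3.14].

## Interface

Orientations are given as a rotation vector (axis times angle).
In Python, from workcell import get_state, get_image, get_calibration, env gives the robot as it stands. The module is installed in compiled form; this text tells all that it offers.
- The arm moves only by the shell command python3 -m jog 'ROWS' [OPENING] [FORCE]. ROWS is JSON, a list of rows, each a list of 6 numbers: the shift along the tool's x, y, z as a fraction of full scale, then the turn, a rotation vector about the tool's x, y, z as a fraction of full scale. A call has 1 to 12 rows; each row is the pose to reach, as a shift and turn from the pose commanded when the call began, along the tool's axes at that moment; what a row does not reach only later rows make up. Full scale, the value 1, is 0.08 m for a shift and pi/2 rad for a turn. A row lasts 1/8 s, in which the tool goes at most 62.5 mm and 10.7 degrees, less where a joint would pass 70% of its speed; a pose out of reach is approached as far as the arm can. A call with a number of a shift or a turn outside -1 to 1 is refused whole. A call with a gripper value outside its range is refused whole. OPENING is the opening, from -1 (shut) to 1 (fully open), set as the call begins (- or left out, the last holds). The fingers move at their own pace and stop on an object; FORCE is the grip in N (left out, the last holds). Time passes only in rows, so rows that repeat a pose let the fingers close. It gives the time, the measured TCP pose, the force, the opening and the grip force at its end, in the units of the state.
- get_state(): the state, without advancing time (a new reading comes with each control period).
- get_image(name): name is "side" or "top" or "wrist"; returns (picture, depth): 400x640x3 uint8, red, green, blue; 400x640 float32, m along the optical axis (not along the pixel's ray), 0 where there is no reading.
- get_calibration(name): a dict with "fx", "fy", "cx", "cy" (pixels), "R" (3x3) and "t" (3): a world point X has camera coordinates R X + t; the wrist camera has in their place "hand_eye" (4x4, takes a point from camera to tool coordinates, whose origin is the TCP and whose axes are the flange's). Camera axes: x right, y down, z forward; pixel columns grow to the right and rows downward; lengths in m; the calibration is good to about 2 mm. A picture is of the moment at which its call begins: read the wrist's pose just before it. get_calibration takes no time and is no camera call.
- env.close_job(): hands the job in; it is judged then, once.
The state is a dict: "time": time; "joints": joint angles; "qvel": joint speeds; "tau": joint torques, N m; "eef_pos": TCP position; "eef_rot": TCP orientation; "wrist_force": force on the tool from outside, world axes, zero at the start; "ft_torque": the same for the moment, N m; "width": finger opening in m; "grip_force": force on a finger pad.
Only numpy, scipy, OpenCV 4.12 (cv2) and the standard library are available. Lean on these libraries where they do the work, as an engineer would, in place of code of your own. Each camera call takes 0.05 s, during which the arm holds its last target. There are 200 camera calls.

## Task

Open the air valve first by turning its red lever counterclockwise (seen from above) all the way to its stop, in line with the pipe, and leave it open. Then pick up the nickel gear coupling, carry it over the grey ledge and finish holding it still, upright with its toothed end down, in the air about a centimetre above the brass blow-off nozzle, with the bore centred over the nozzle tip: the program finishes while the gripper still holds it. The coupling must never touch the ledge, the nozzle or the rest of the air station, and the loose parts round about stay where they are.

Things in the scene. Friction and masses are not known exactly. Their poses are not given: they have to be found in the camera images.
- coupling_center (a point): Centre of the loose nickel gear coupling (about 0.5 kg), half-way up, on its axis. It stands on the table, toothed gear end down, one of three round parts in a row to the robot's right. 54 mm tall: the lower 14 mm is a toothed rim 57 mm in diameter, above it a smooth round hub 40 mm in diameter and 40 mm high, to be gripped; a 20 mm bore runs along the axis. This point is 27 mm above its underside and 27 mm below its top; z points up along the axis.
- nozzle_tip (a point): Tip of the fixed upright brass blow-off nozzle, 110 mm above the table; z up. The tip is 8 mm in diameter, widening to 28 mm at 24 mm below the tip, on a 24 mm post with a 56 mm round foot. It is part of the air station: a steel pipe (centre 45 mm high) runs from the valve to it, and it stands 180 mm from the valve's hinge axis.
- valve (a joint): Angle of the ball valve's lever about its vertical hinge, rad: 0 closed (lever square to the pipe, pointing roughly towards the robot), 1.571 open stop (lever in line with the pipe, pointing at the nozzle). It grows counterclockwise seen from above. It starts between 0 and 0.3, stays where it is left, and takes about 2 to 3 N at the grip.
- valve_hinge (a point): Point on the vertical hinge axis of the lever at the mid-height of the red grip, 95 mm above the table; fixed. Its x and y axes are those of the air station: the nozzle lies towards its -y.
- valve_grip (a point): Point in the red grip of the lever, 85 mm from the hinge axis, 95 mm above the table; moves with the lever. The grip is a level bar 14 mm wide and 14 mm high that reaches from 37 to 112 mm from the axis; its x axis points along the bar towards the hinge, z up. Below the grip is free space down to the pipe (top 55 mm above the table).
- ledge: Fixed grey-painted cast iron ledge with chipped edges, 400 mm along x, 60 mm along y, 65 mm high, between the parts row and the air station. Origin at the centre of its underside. The washer and the tin stand on it.
- air_station: Fixed base of the valve and nozzle: steel plate 60 by 310 mm; origin under the valve's hinge axis at table height, pipe along its y axis, nozzle at its y = -180 mm; an aluminium block 36 mm square and 66 mm high at its y = +88 mm.
- collar: Loose knurled dark steel collar, 43 mm in diameter, 24 mm high; origin at the centre of its underside. In the parts row; leave it alone.
- flange: Loose blue anodized motor flange, 64 mm in diameter, 22 mm high; origin at the centre of its underside. In the parts row; leave it alone.
- wrench: Loose steel wrench lying on the table beyond the parts row; leave it alone.
- washer: Loose tan phenolic thrust washer, 48 mm in diameter, 5 mm thick, lying on the ledge, top 70 mm above the table; leave it alone.
- tin: Loose small green tin with a steel cap, 40 mm in diameter, 40 mm high, standing on the ledge, its top 105 mm above the table; origin at the centre of its underside. Leave it alone.
Mind the look-alikes: they are no part of the job. Of the things like the part that bears coupling_center, leave any that is blue, pink or purple; of the rest the smaller one is meant.

How it is judged:
By the outcome, as a careful person would: the job done as asked, in the order asked, and still so for the second after the job is handed in, while the arm keeps its last pose, push and grip.
It also fails if it takes over 70 s, if anything falls off the work surface, if the arm or the gripper's body presses on something with over 40 N, if the wrist force passes 120 N, or if a joint passes its speed limit or range.

## Working session

There is one attempt and no reset: what is moved stays moved. The work goes in short steps, Python scripts to look and compute and a shell command to move; the robot and the scene stay as the last step left them, time stands still between calls to the robot, and variables do not carry over. Pictures are saved under pics/ and viewed, at most 10 in all, crops included, and the job is handed in when it is done.

```bash
mkdir -p pics; cat > h.py <<'E'
import numpy as np, cv2
from scipy.spatial.transform import Rotation as R
from workcell import get_state, get_image, get_calibration, env
def cam(name):
    s=get_state(); c=get_calibration(name); im,d=get_image(name)
    K=(c['fx'],c['fy'],c['cx'],c['cy'])
    if name=='wrist':
        T=np.eye(4);T[:3,:3]=R.from_rotvec(s['eef_rot']).as_matrix();T[:3,3]=s['eef_pos'];M=T@np.array(c['hand_eye'])
    else:
        M=np.eye(4);M[:3,:3]=np.array(c['R']).T;M[:3,3]=-M[:3,:3]@np.array(c['t'])
    return im,d,K,M
def ray(K,M,u,v,z):
    d=M[:3,:3]@np.array([(u-K[2])/K[0],(v-K[3])/K[1],1]);return M[:3,3]+d*(z-M[2,3])/d[2]
def cloud(d,K,M):
    v,u=np.indices(d.shape);p=np.stack([(u-K[2])/K[0]*d,(v-K[3])/K[1]*d,d],-1)
    P=p@M[:3,:3].T+M[:3,3];P[d<=0]=np.nan;return P
def save(n,im): cv2.imwrite('pics/'+n+'.png',im[:,:,::-1])
E
python3 - <<'E'
from h import *
s=get_state();print(s,env.tcp_to_tips)
for n in('top','side'):
    im,d,K,M=cam(n);save(n+'0',im);print(n,K,M.round(3))
E
```

```text
{'time': 0.0, 'joints': array([-1.37960006,  0.43520729,  0.02495993,  1.57405859, -0.01160247,
        1.13399277, -0.07508915]), 'qvel': array([ 8.12356929e-05, -3.71151575e-04,  3.42764913e-04, -2.79343948e-04,
       -5.73028816e-04,  6.75495349e-04, -6.84652082e-04]), 'tau': array([ 3.44634364e-04, -6.67845011e+01,  9.85089093e-01, -3.14455390e+01,
       -6.06856006e-02,  4.27905063e-02,  1.50621149e-04]), 'eef_pos': array([0.18090164, 0.59776573, 0.24496944]), 'eef_rot': array([-4.59896641e-01, -3.10765376e+00,  2.38475766e-03]), 'wrist_force': array([-0.16255275,  0.53905564, -0.45760137]), 'ft_torque': array([-0.00201034, -0.04458495,  0.04230446]), 'grip_force': 0.0, 'width': 0.09177722949812785} 0.019
top (482.0694600152035, 482.0694600152035, 321.72992230722673, 200.54267717818968) [[ 0.019 -0.985  0.169  0.385]
 [-1.    -0.022 -0.012 -0.019]
 [ 0.015 -0.168 -0.986  1.117]
 [ 0.     0.     0.     1.   ]]
side (486.4014344211064, 486.4014344211064, 318.66628116497554, 198.30780568097356) [[-0.991 -0.101  0.09   0.436]
 [-0.135  0.726 -0.674  0.796]
 [ 0.003 -0.68  -0.733  0.991]
 [ 0.     0.     0.     1.   ]]
```

View pics/top0.png

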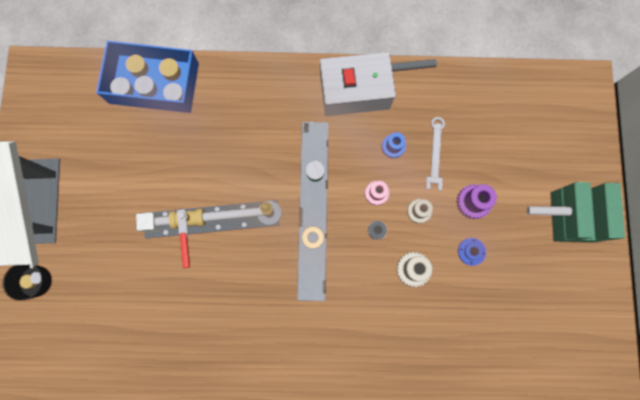

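View pics/side0.png

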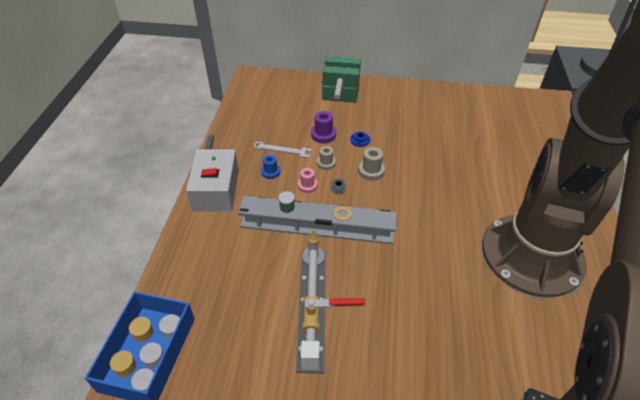

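The top view shows the valve hinge at about (183,217), the red lever to (186,266), and the nozzle at (267,209). The small nickel coupling is at (420,210) and its larger twin at (415,269). The side view agrees, with the target coupling at (326,156).

```bash
python3 - <<'E'
from h import *
im,d,K,M=cam('top');P=cloud(d,K,M)
hsv=cv2.cvtColor(im,cv2.COLOR_RGB2HSV)
m=((hsv[...,0]<6)|(hsv[...,0]>174))&(hsv[...,1]>150)
m[:200]=0;m[:,:160]=0;m[:,210:]=0
v,u=np.where(m);pts=np.array([ray(K,M,a,b,.102) for a,b in zip(u,v)])
c,(sz),ang=cv2.minAreaRect(pts[:,:2].astype(np.float32));print('lever',pts.min(0),pts.max(0),c,sz,ang,np.nanmedian(P[m][:,2]))
def reg(n,u0,u1,v0,v1,z0,z1):
    Q=P[v0:v1,u0:u1].reshape(-1,3);Q=Q[(Q[:,2]>z0)&(Q[:,2]<z1)]
    if len(Q)<3: print(n,len(Q));return
    (cx,cy),r=cv2.minEnclosingCircle(Q[:,:2].astype(np.float32))
    print(n,len(Q),'c',cx,cy,'d',2*r,'min',Q.min(0).round(4),'max',Q.max(0).round(4))
reg('coup top',402,440,192,228,.045,.07)
reg('coup rim',402,440,192,228,.008,.07)
reg('big top',390,440,245,292,.05,.1)
reg('nozzle>95',250,290,190,230,.095,.12)
reg('nozzle>85',250,290,190,230,.085,.12)
reg('foot',250,290,190,230,.008,.12)
reg('block',130,160,205,235,.055,.075)
reg('ledge',290,335,110,310,.055,.12)
reg('tin',300,330,155,190,.09,.12)
reg('collar',365,390,218,242,.012,.05)
reg('pink',360,393,176,208,.012,.08)
reg('blue',378,410,130,160,.012,.08)
reg('flange',455,490,235,268,.012,.08)
reg('wrench',425,447,115,192,.003,.03)
reg('purple',455,500,180,220,.04,.1)
# hub top circle by ray for white
for n,(u0,v0) in dict(c=(422,209),noz=(266,209),hinge=(182,216)).items():
    print(n,[ray(K,M,u0,v0,z)[:2].round(4) for z in(.054,.11,.1)])
big=cv2.resize(im[180:300,130:450],None,fx=2.5,fy=2.5,interpolation=cv2.INTER_CUBIC);save('crop',big)
E
```

```text
lever [0.41252818 0.24480973 0.102     ] [0.48122271 0.26579739 0.102     ] (0.4470001459121704, 0.2546565532684326) (0.07029235363006592, 0.013821643777191639) 9.579397201538086 0.10045557456345566
coup top 199 c 0.5556766986846924 -0.25786060094833374 d 0.03989291936159134 min [ 0.5368 -0.2764  0.0451] max [ 0.5755 -0.2383  0.0584]
coup rim 458 c 0.5555501580238342 -0.2578592002391815 d 0.056536540389060974 min [ 0.5289 -0.2855  0.008 ] max [ 0.5835 -0.2301  0.0584]
big top 447 c 0.4202817976474762 -0.24237166345119476 d 0.055367063730955124 min [ 0.3956 -0.2689  0.0501] max [ 0.4473 -0.215   0.0788]
nozzle>95 44 c 0.5418317317962646 0.09031014889478683 d 0.017141029238700867 min [0.5346 0.0838 0.0953] max [0.5491 0.0968 0.1118]
nozzle>85 120 c 0.5431676506996155 0.09100912511348724 d 0.02762458845973015 min [0.5295 0.0784 0.085 ] max [0.5559 0.1026 0.1118]
foot 542 c 0.5364608764648438 0.10109826922416687 d 0.08051209151744843 min [0.5117 0.0639 0.0081] max [0.5705 0.1327 0.1118]
block 296 c 0.5117674469947815 0.35435763001441956 d 0.05096922814846039 min [0.492  0.3292 0.055 ] ma
[... 634 characters left out ...]
.6841 -0.2264  0.012 ] max [ 0.7362 -0.172   0.0595]
flange 304 c 0.4640437066555023 -0.3779558539390564 d 0.06282273679971695 min [ 0.4368 -0.4054  0.012 ] max [ 0.4943 -0.3484  0.0278]
wrench 623 c 0.6994909048080444 -0.2981569170951843 d 0.19248482584953308 min [ 0.6045 -0.3286  0.003 ] max [ 0.7927 -0.2746  0.0128]
purple 584 c 0.5805310010910034 -0.3860852122306824 d 0.05785911902785301 min [ 0.5522 -0.4134  0.0401] max [ 0.6085 -0.3575  0.0816]
c [array([ 0.5528, -0.2556]), array([ 0.544 , -0.2431]), array([ 0.5456, -0.2454])]
noz [array([0.5453, 0.0927]), array([0.5368, 0.0868]), array([0.5384, 0.0879])]
hinge [array([0.5256, 0.2777]), array([0.5182, 0.2621]), array([0.5195, 0.2649])]
```

View pics/crop.png

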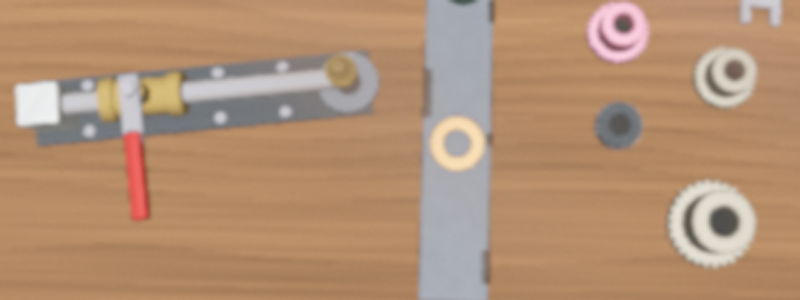

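The crop shows the block at (37,103), hinge at (128,85), red grip from (133,135) to (140,217) and nozzle tip at (342,68). The target coupling is at (725,77). Measured sizes agree with those given. Estimates:

| Point | x (m) | y (m) | Check |
|---|---|---|---|
| hinge | 0.521 | 0.269 | lever angle about 0.08 rad |
| nozzle | 0.542 | 0.090 | tip height matches |
| coupling | 0.5556 | -0.258 | hub 40 mm, rim 57 mm |

Next I move towards the lever while turning the tool.

```bash
cat >> h.py <<'E'
def go(x,y,z,yaw):
    "shift and turn (jog fractions) to a goal; yaw = world angle (deg) of tool y, tool pointing down"
    s=get_state();A=R.from_rotvec(s['eef_rot']);a=np.radians(yaw)
    yv=np.array([np.cos(a),np.sin(a),0]);zv=np.array([0,0,-1.]);G=R.from_matrix(np.stack([np.cross(yv,zv),yv,zv],1))
    sh=A.inv().apply(np.array([x,y,z])-s['eef_pos'])/.08;t=(A.inv()*G).as_rotvec()/(np.pi/2)
    print('shift',sh.round(3),'turn',t.round(3),'pos',s['eef_pos'].round(4),'q',s['joints'].round(2),'t',s['time'],'F',s['wrist_force'].round(1),'w',s['width'])
E
python3 -m jog '[[-1,-0.74,0,0,0,0.3],[-1,-0.74,0,0,0,0.6],[-1,-0.74,0,0,0,1],[-1,-0.74,0,0,0,1],[-1,-0.74,0,0,0,1],[-1,-0.74,0,0,0,1],[-1,-0.74,0,0,0,1],[-1,-0.74,0,0,0,1],[-1,-0.74,0,0,0,1]]' -0.3 && python3 -c "
from h import *
go(.438,.253,.2,-79.1)"
```

```text
time: 1.27
eef_pos: [0.2402, 0.5182, 0.2455]
eef_rot: [2.526, 1.867, -0.001]
wrist_force: [0.2, 1.1, -1.3]
width: 0.0324
grip_force: 0.0
shift [-2.444  3.336  0.57 ] turn [0.    0.    0.689] pos [0.2402 0.5182 0.2455] q [-1.51  0.35  0.37  1.73 -0.14  1.08 -1.38] t 1.275 F [ 0.2  1.1 -1.3] w 0.03238060157281088
```

```bash
python3 -m jog '[[-0.73,1,0,0,0,0.1],[-0.73,1,0,0,0,0.2],[-0.73,1,0,0,0,0.3],[-0.73,1,0,0,0,0.4],[-0.73,1,0,0,0,0.5],[-0.73,1,0,0,0,0.6],[-0.73,1,0,0,0,0.69],[-0.73,1,0,0,0,0.69]]' && python3 -c "
from h import *
go(.438,.253,.2,-79.1)"
```

```text
time: 2.28
eef_pos: [0.2999, 0.4392, 0.2455]
eef_rot: [3.126, 0.304, -0.0]
wrist_force: [0.5, -0.2, -0.4]
width: 0.0319
grip_force: 0.0
shift [1.245 2.617 0.57 ] turn [0.    0.    0.002] pos [0.2999 0.4392 0.2455] q [-1.56  0.31  0.64  1.84 -0.21  1.06 -2.22] t 2.275 F [ 0.5 -0.2 -0.4] w 0.03190736167548635
```

```bash
python3 -m jog '[[0.2,0.5,0,0,0,0],[0.45,1,0,0,0,0],[0.45,1,0,0,0,0]]' && python3 -m jog '[[0.2,0.5,0,0,0,0],[0.45,1,0,0,0,0],[0.45,1,0,0,0,0]]' && python3 -m jog '[[0.2,0.3,0.2,0,0,0],[0.345,0.62,0.5,0,0,0],[0.345,0.62,0.5,0,0,0],[0.345,0.62,0.5,0,0,0]]' && python3 - <<'E'
from h import *
go(.438,.253,.2,-79.1)
im,d,K,M=cam('wrist');save('w1',im)
hsv=cv2.cvtColor(im,cv2.COLOR_RGB2HSV)
m=((hsv[...,0]<6)|(hsv[...,0]>174))&(hsv[...,1]>150)
v,u=np.where(m);pts=np.array([ray(K,M,a,b,.102) for a,b in zip(u,v)])
print(len(u));print(cv2.minAreaRect(pts[:,:2].astype(np.float32)),pts.min(0),pts.max(0))
E
```

```text
time: 2.65
eef_pos: [0.3531, 0.3646, 0.2461]
eef_rot: [3.127, 0.299, 0.001]
wrist_force: [0.1, 0.6, -0.5]
width: 0.0321
grip_force: 0.0
time: 3.02
eef_pos: [0.4031, 0.2937, 0.246]
eef_rot: [3.127, 0.299, 0.001]
wrist_force: [-1.0, 0.1, -0.1]
width: 0.0321
grip_force: 0.0
time: 3.52
eef_pos: [0.4375, 0.2542, 0.2058]
eef_rot: [-3.126, -0.307, 0.001]
wrist_force: [-0.6, 0.2, 0.8]
width: 0.032
grip_force: 0.0
shift [0.003 0.016 0.073] turn [-0.     0.     0.003] pos [0.4375 0.2542 0.2058] q [-1.17  0.32  0.7   1.95 -0.25  0.95 -1.73] t 3.525 F [-0.6  0.2  0.8] w 0.03198042198839246
1119
((0.4499797224998474, 0.2571001946926117), (0.0729605108499527, 0.013010501861572266), 9.253520011901855) [0.41319744 0.2453477  0.102     ] [0.48605926 0.2684648  0.102     ]
```

View pics/w1.png

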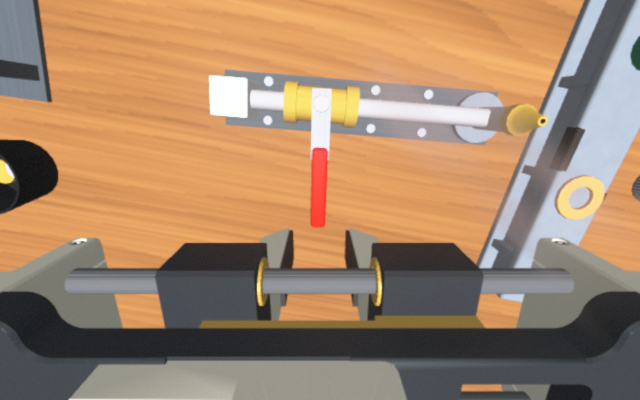

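The wrist view shows the lever from (319,150) to (318,226), lined up with the fingers. The pivot screw is at (321,102) and the nozzle tip at (543,121).

```bash
python3 - <<'E'
from h import *
im,d,K,M=cam('wrist')
n=ray(K,M,543,121,.11);h=ray(K,M,321,102,.105);print(n,h,np.linalg.norm(n[:2]-h[:2]))
n,h=n[:2],h[:2]
h=np.array([.5225,.270])
g=np.array([.449,.2562]); L=(g-h)/np.linalg.norm(g-h);print(np.linalg.norm(g-h),np.degrees(np.arctan2(*L[::-1])))
G=h+.085*L;print(G);go(G[0],G[1],.095,-79.5)
E
```

```text
[0.54374374 0.09003214 0.11      ] [0.52311926 0.26972903 0.105     ] 0.1808765939128796
0.07478428979404694 -169.3662255078879
[0.43895973 0.25431489]
shift [0.015 0.005 1.39 ] turn [-0.001 -0.     0.008] pos [0.4376 0.2544 0.2062] q [-1.17  0.32  0.7   1.95 -0.25  0.95 -1.73] t 3.625 F [ 0.1 -0.1 -1.2] w 0.03227661555376789
```

```bash
python3 -m jog '[[0,0,0.4,0,0,0],[0.015,0.005,0.8,0,0,0],[0.015,0.005,0.8,0,0,0]]' && python3 -m jog '[[0,0,0.3,0,0,0],[0,0,0.59,0,0,0],[0,0,0.59,0,0,0]]' && python3 -m jog '[[0,0,0,0,0,0],[0,0,0,0,0,0]]' -0.52 && python3 -m jog '[[0.006,0.111,0,0,0,-0.067],[0.023,0.221,0,0,0,-0.133],[0.052,0.328,0,0,0,-0.2],[0.092,0.432,0,0,0,-0.267],[0.142,0.531,0,0,0,-0.333],[0.203,0.625,0,0,0,-0.4],[0.273,0.711,0,0,0,-0.467],[0.273,0.711,0,0,0,-0.467]]' && python3 -c "
from h import *
a=np.radians(-169.4+42);go(.523+.085*np.cos(a),.2697+.085*np.sin(a),.095,-79.4+42)"
```

```text
time: 4.0
eef_pos: [0.4379, 0.2529, 0.1407]
eef_rot: [3.125, 0.305, -0.004]
wrist_force: [-0.8, 0.3, 1.2]
width: 0.0317
grip_force: 0.0
time: 4.38
eef_pos: [0.4389, 0.253, 0.0948]
eef_rot: [3.127, 0.304, -0.001]
wrist_force: [0.5, -0.0, 0.8]
width: 0.032
grip_force: 0.0
time: 4.62
eef_pos: [0.44, 0.2531, 0.0958]
eef_rot: [-3.126, -0.303, -0.003]
wrist_force: [0.1, 0.1, 0.1]
width: 0.0223
grip_force: 0.0
time: 5.62
eef_pos: [0.4724, 0.2007, 0.0953]
eef_rot: [-2.811, -1.402, -0.002]
wrist_force: [-0.5, 0.4, -0.4]
width: 0.0221
grip_force: 0.0
shift [ 0.007 -0.021  0.004] turn [ 0.    -0.001  0.004] pos [0.4724 0.2007 0.0953] q [-0.79  0.46  0.38  2.03 -0.26  0.69 -0.89] t 5.625 F [-0.5  0.4 -0.4] w 0.02211146153357486
```

```bash
python3 -m jog '[[0.006,0.111,0,0,0,-0.067],[0.023,0.221,0,0,0,-0.133],[0.052,0.328,0,0,0,-0.2],[0.092,0.432,0,0,0,-0.267],[0.142,0.531,0,0,0,-0.333],[0.203,0.625,0,0,0,-0.4],[0.273,0.711,0,0,0,-0.467]]' && python3 -m jog '[[0,0.05,0,0,0,-0.02],[0,0.1,0,0,0,-0.03],[0,0.1,0,0,0,-0.03]]' && python3 - <<'E'
from h import *
go(.543-.095*.1144,.09+.095*.9934,.095,6.5)
im,d,K,M=cam('wrist');save('w2',im)
hsv=cv2.cvtColor(im,cv2.COLOR_RGB2HSV)
m=((hsv[...,0]<6)|(hsv[...,0]>174))&(hsv[...,1]>150)
v,u=np.where(m);print(len(u))
im,d,K,M=cam('top')
hsv=cv2.cvtColor(im,cv2.COLOR_RGB2HSV)
m=((hsv[...,0]<6)|(hsv[...,0]>174))&(hsv[...,1]>150);m[:120]=0
v,u=np.where(m);print(len(u))
if len(u)>5:
    pts=np.array([ray(K,M,a,b,.102) for a,b in zip(u,v)]);print(pts.min(0),pts.max(0))
E
```

```text
time: 6.5
eef_pos: [0.5297, 0.1848, 0.0947]
eef_rot: [-2.118, -2.319, 0.001]
wrist_force: [-2.5, 0.9, 0.9]
width: 0.022
grip_force: 1.1
time: 6.88
eef_pos: [0.536, 0.185, 0.0942]
eef_rot: [-2.065, -2.364, 0.005]
wrist_force: [-7.7, 0.8, 4.6]
width: 0.0223
grip_force: 3.9
shift [-0.001 -0.049 -0.01 ] turn [-0.003  0.     0.014] pos [0.536  0.185  0.0942] q [-0.55  0.52  0.17  1.89 -0.12  0.75 -0.18] t 6.875 F [-7.7  0.8  4.6] w 0.02232267744236553
2648
0
```

View pics/w2.png

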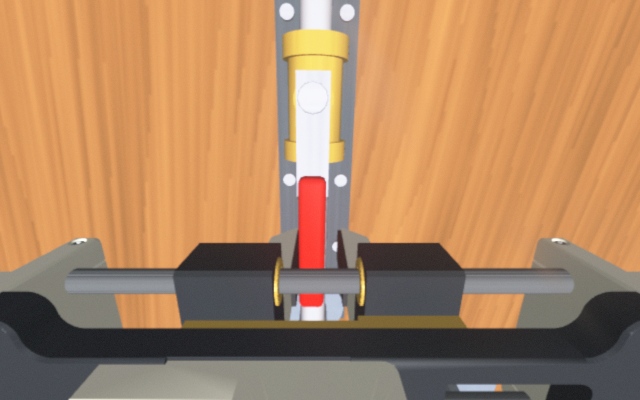

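The lever lies in line with the pipe, with the grip from (312,178) to (312,305) over the pipe, and the reaction has risen to about 8 N, so it's at the stop. I'll press a touch more, back off to centre, widen, then lift.

```bash
python3 -m jog '[[0,0.03,0,0,0,0],[0,0.03,0,0,0,0]]' && python3 -m jog '[[0,-0.06,0,0,0,0],[0,-0.12,0,0,0,0],[0,-0.12,0,0,0,0]]' -0.35 && python3 -m jog '[[0,0,-0.3,0,0,0],[0,0,-0.7,0,0,0],[0,0,-1,0,0,0],[0,0,-1,0,0,0]]' && python3 - <<'E'
from h import *
im,d,K,M=cam('wrist')
hsv=cv2.cvtColor(im,cv2.COLOR_RGB2HSV)
m=((hsv[...,0]<6)|(hsv[...,0]>174))&(hsv[...,1]>150)
v,u=np.where(m);pts=np.array([ray(K,M,a,b,.102) for a,b in zip(u,v)])
print(cv2.minAreaRect(pts[:,:2].astype(np.float32)),pts.min(0),pts.max(0),'pipe angle',np.degrees(np.arctan2(.0206,.1797)))
go(.5556,-.2579,.2,0)
E
```

```text
time: 7.22
eef_pos: [0.5361, 0.185, 0.0939]
eef_rot: [-2.063, -2.362, 0.011]
wrist_force: [-15.1, -0.7, 9.2]
width: 0.0223
grip_force: 7.4
time: 7.6
eef_pos: [0.5311, 0.1839, 0.0947]
eef_rot: [2.065, 2.367, 0.001]
wrist_force: [1.4, 0.6, 0.3]
width: 0.0297
grip_force: 0.0
time: 8.1
eef_pos: [0.5326, 0.1844, 0.1765]
eef_rot: [2.064, 2.366, 0.006]
wrist_force: [0.3, -0.1, -0.3]
width: 0.0299
grip_force: 0.0
((0.5311862230300903, 0.19657965004444122), (0.012650186195969582, 0.07290777564048767), 7.2598395347595215) [0.52126086 0.15993668 0.102     ] [0.54103054 0.23261637 0.102     ] pipe angle 6.539584031655104
shift [-5.515 -0.454 -0.315] turn [ 0.001 -0.     0.087] pos [0.5318 0.1842 0.1751] q [-0.57  0.4   0.19  1.83 -0.09  0.92 -0.2 ] t 8.15 F [ 0.8  0.4 -0.1] w 0.02981690777209749
```

The valve is open: the grip angle reads 7° and the pipe reads 6.5°. Now on to the coupling.

```bash
python3 -m jog '[[-0.5,-0.04,-0.32,0,0,0.087],[-1,-0.08,-0.32,0,0,0.087],[-1,-0.08,-0.32,0,0,0.087]]' 0.3 && python3 -m jog '[[-0.7,0.05,0,0,0,0],[-1,0.07,0,0,0,0],[-1,0.07,0,0,0,0]]' && python3 -m jog '[[-0.7,0.05,0,0,0,0],[-1,0.07,0,0,0,0],[-1,0.07,0,0,0,0]]' && python3 -m jog '[[-0.7,0.05,0,0,0,0],[-1,0.07,0,0,0,0],[-1,0.07,0,0,0,0],[-1,0.07,0,0,0,0]]' && python3 -c "
from h import *
go(.5556,-.2579,.2,0)
im,d,K,M=cam('wrist');save('w3',im)"
```

```text
time: 8.52
eef_pos: [0.5356, 0.0998, 0.1995]
eef_rot: [2.227, 2.214, -0.003]
wrist_force: [0.3, 0.3, 0.0]
width: 0.0556
grip_force: 0.0
time: 8.9
eef_pos: [0.5409, 0.0221, 0.1992]
eef_rot: [-2.225, -2.217, 0.002]
wrist_force: [-0.3, -0.1, 0.0]
width: 0.0598
grip_force: 0.0
time: 9.28
eef_pos: [0.5467, -0.0566, 0.1994]
eef_rot: [-2.223, -2.219, 0.001]
wrist_force: [-0.0, -1.0, -0.6]
width: 0.06
grip_force: 0.0
time: 9.78
eef_pos: [0.5527, -0.1333, 0.1996]
eef_rot: [-2.217, -2.223, -0.001]
wrist_force: [-0.6, -0.2, 0.7]
width: 0.0595
grip_force: 0.0
shift [-1.557  0.032 -0.007] turn [-0.    -0.001  0.002] pos [ 0.5527 -0.1333  0.1996] q [-0.09  0.39  0.31  1.79 -0.14  0.98  0.29] t 9.775 F [-0.6 -0.2  0.7] w 0.05946969978423045
```

View pics/w3.png

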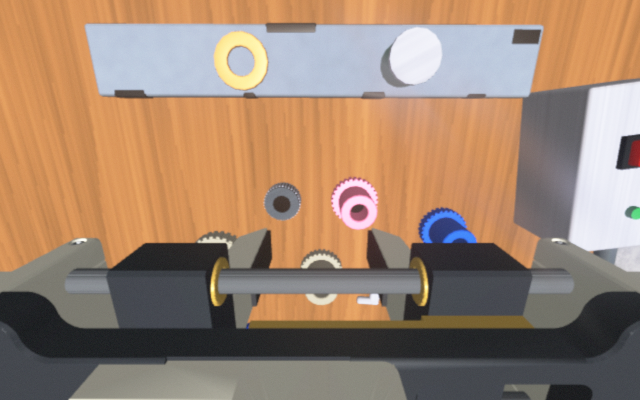

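The wrist view shows the washer at (241,60), tin at (415,55) and pink part at (356,205). The target coupling at (322,278) is half hidden by the finger bars. I'll move past it so it comes clear of them.

```bash
python3 -m jog '[[-0.7,0.03,0,0,0,0],[-1,0.03,0,0,0,0],[-1,0.03,0,0,0,0]]' && python3 -m jog '[[-0.7,0,0,0,0,0],[-1,0,0,0,0,0],[-1,0,0,0,0,0],[-1,0,0,0,0,0]]' && python3 -m jog '[[-0.3,0,0,0,0,0],[-0.6,0,0,0,0,0],[-0.6,0,0,0,0,0],[-0.6,0,0,0,0,0]]' && python3 - <<'E'
from h import *
im,d,K,M=cam('wrist');save('w4',im)
P=cloud(d,K,M)
hsv=cv2.cvtColor(im,cv2.COLOR_RGB2HSV)
near=(np.hypot(P[...,0]-.556,P[...,1]+.258)<.034)
for z0,z1 in((.049,.06),(.008,.06)):
    m=near&(P[...,2]>z0)&(P[...,2]<z1);Q=P[m]
    (c,r)=cv2.minEnclosingCircle(Q[:,:2].astype(np.float32));print(z0,len(Q),c,2*r,Q.min(0),Q.max(0))
m=(near&(P[...,2]>.049)).astype(np.uint8);cs,_=cv2.findContours(m,cv2.RETR_EXTERNAL,cv2.CHAIN_APPROX_NONE);c=max(cs,key=len)
(u,v),ax,a=cv2.fitEllipse(c);print('ellipse',u,v,ax,ray(K,M,u,v,.054))
go(.5556,-.2579,.2,0)
E
```

```text
time: 10.2
eef_pos: [0.5547, -0.2168, 0.2]
eef_rot: [2.223, 2.22, -0.0]
wrist_force: [-0.4, -0.2, 0.3]
width: 0.0594
grip_force: 0.0
time: 10.7
eef_pos: [0.5556, -0.2933, 0.1998]
eef_rot: [-2.218, -2.223, -0.002]
wrist_force: [-0.1, 0.6, 0.0]
width: 0.0593
grip_force: 0.0
time: 11.2
eef_pos: [0.5547, -0.3444, 0.1999]
eef_rot: [-2.222, -2.22, -0.0]
wrist_force: [-0.6, 0.0, 0.1]
width: 0.06
grip_force: 0.0
0.049 1040 (0.5555926561355591, -0.25895956158638) 0.03992759808897972 [ 0.53595763 -0.27847012  0.0490391 ] [ 0.57495905 -0.23955364  0.05589402]
0.008 2003 (0.5555912852287292, -0.2589692175388336) 0.05650699511170387 [ 0.52752601 -0.28697213  0.00856659] [ 0.58327294 -0.23105882  0.05589402]
ellipse 319.16375732421875 103.96728515625 (39.890037536621094, 42.21383285522461) [ 0.55566368 -0.25859228  0.054     ]
shift [ 1.074  0.009 -0.   ] turn [-0. -0. -0.] pos [ 0.5549 -0.3439  0.1999] q [ 0.25  0.53  0.35  1.58 -0.2   1.07  0.64] t 11.25 F [ 0.7 -0.1 -0.6] w 0.059915169675037114
```

View pics/w4.png

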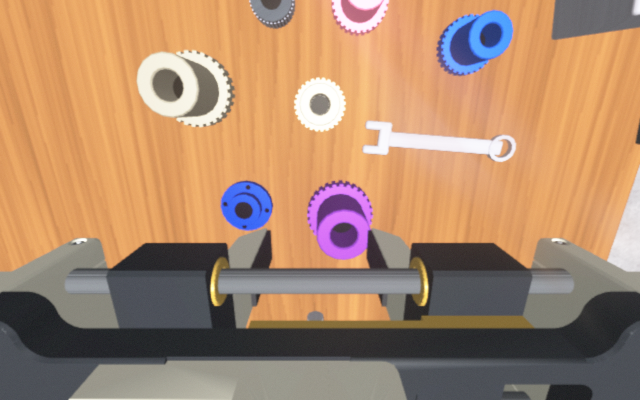

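The coupling is clear at (320,104), centre (0.5556, -0.2588), with the wrench jaw to its right at (378,138). I'll move over it, descend to TCP z 0.039 and grip.

```bash
python3 -m jog '[[0.5,0.005,0,0,0,0],[1,0.01,0,0,0,0],[1,0.01,0,0,0,0],[1,0.01,0,0,0,0]]' && python3 -m jog '[[0.063,0,0.4,0,0,0],[0.063,0,0.8,0,0,0],[0.063,0,1,0,0,0],[0.063,0,1,0,0,0]]' && python3 -c "
from h import *
go(.5556,-.2588,.039,0)"
```

```text
time: 11.75
eef_pos: [0.5557, -0.2641, 0.2003]
eef_rot: [2.22, 2.222, -0.0]
wrist_force: [-0.2, -1.0, -0.0]
width: 0.0595
grip_force: 0.0
time: 12.25
eef_pos: [0.5549, -0.2598, 0.1194]
eef_rot: [-2.222, -2.219, 0.002]
wrist_force: [0.3, 0.3, -0.1]
width: 0.0597
grip_force: 0.0
shift [0.012 0.011 1.004] turn [-0.001 -0.    -0.001] pos [ 0.5549 -0.2598  0.1194] q [ 0.14  0.55  0.31  1.76 -0.21  0.86  0.54] t 12.25 F [ 0.3  0.3 -0.1] w 0.05968009666142904
```

```bash
python3 -m jog '[[0.005,0.005,0.3,0,0,0],[0.01,0.008,0.6,0,0,0],[0.01,0.008,0.85,0,0,0],[0.01,0.008,1,0,0,0],[0.01,0.008,1,0,0,0]]' && python3 -m jog '[[0,0,0,0,0,0],[0,0,0,0,0,0],[0,0,0,0,0,0],[0,0,0,0,0,0],[0,0,0,0,0,0]]' -1 35 && python3 -c "
from h import *
go(.5556,-.2588,.039,0)"
```

```text
time: 12.88
eef_pos: [0.5563, -0.2586, 0.0402]
eef_rot: [-2.222, -2.221, 0.0]
wrist_force: [1.3, 1.0, 0.6]
width: 0.0594
grip_force: 0.0
time: 13.5
eef_pos: [0.5564, -0.2585, 0.0408]
eef_rot: [2.221, 2.221, 0.001]
wrist_force: [-1.5, 0.7, 6.3]
width: 0.0393
grip_force: 35.0
shift [-0.004 -0.01   0.023] turn [ 0.  0. -0.] pos [ 0.5564 -0.2585  0.0408] q [ 0.16  0.65  0.27  1.81 -0.25  0.71  0.58] t 13.5 F [-1.5  0.7  6.3] w 0.0392955014750983
```

```bash
python3 -m jog '[[0,0,-0.15,0,0,0],[0,0,-0.35,0,0,0],[0,0,-0.6,0,0,0],[0,0,-0.85,0,0,0],[0,0,-1,0,0,0],[0,0,-1,0,0,0]]' && python3 -m jog '[[0,0,-0.3,0,0,0],[0,0,-0.6,0,0,0],[0,0,-0.9,0,0,0],[0,0,-1,0,0,0],[0,0,-1,0,0,0]]' && python3 - <<'E'
from h import *
go(.5435,.09,.2,0)
im,d,K,M=cam('side');save('s2',cv2.resize(im[80:280,200:440],None,fx=3,fy=3))
E
```

```text
time: 14.25
eef_pos: [0.5568, -0.2585, 0.1213]
eef_rot: [2.22, 2.22, 0.002]
wrist_force: [-0.6, -0.2, -4.5]
width: 0.0393
grip_force: 35.0
time: 14.88
eef_pos: [0.5561, -0.2582, 0.1997]
eef_rot: [-2.221, -2.221, 0.0]
wrist_force: [0.4, -0.0, -3.3]
width: 0.0395
grip_force: 35.0
shift [ 4.352e+00 -1.580e-01 -4.000e-03] turn [-0. -0. -0.] pos [ 0.5561 -0.2582  0.1997] q [ 0.11  0.46  0.34  1.68 -0.18  1.03  0.51] t 14.875 F [ 0.4 -0.  -3.3] w 0.03953866890948799
```

View pics/s2.png

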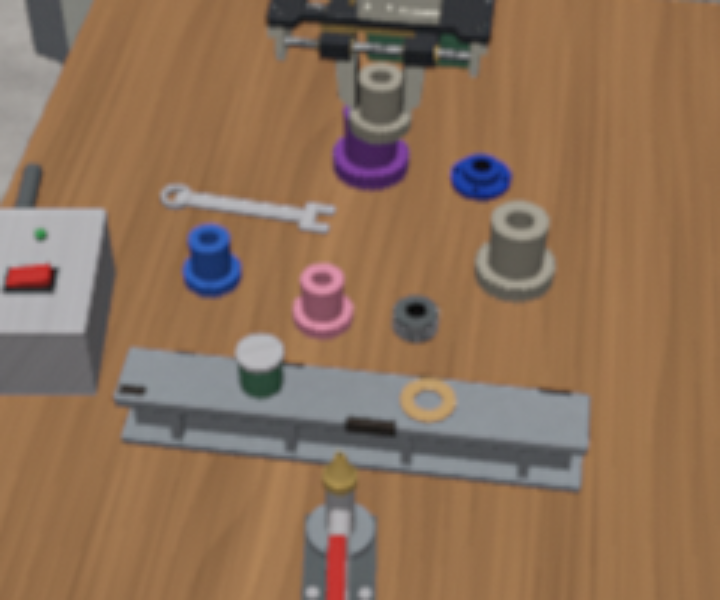

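The coupling hangs upright in the fingers at (380,100) in the crop. The lever points at the nozzle tip (340,455) and the other parts are undisturbed. I'll carry it across at z 0.2, where its underside is about 0.16.

```bash
python3 -m jog '[[0.15,-0.01,0,0,0,0],[0.4,-0.02,0,0,0,0],[0.7,-0.03,0,0,0,0],[1,-0.04,0,0,0,0]]' && python3 -m jog '[[0.3,-0.01,0,0,0,0],[0.6,-0.02,0,0,0,0],[1,-0.04,0,0,0,0]]' && python3 -m jog '[[0.3,-0.01,0,0,0,0],[0.6,-0.02,0,0,0,0],[1,-0.04,0,0,0,0]]'  && python3 -m jog '[[0.3,-0.01,0,0,0,0],[0.6,-0.02,0,0,0,0],[0.85,-0.04,0,0,0,0],[1,-0.04,0,0,0,0],[1,-0.04,0,0,0,0]]' && python3 -c "
from h import *
go(.5435,.09,.2,0)"
```

```text
time: 15.42
eef_pos: [0.5528, -0.1756, 0.1997]
eef_rot: [-2.219, -2.222, -0.0]
wrist_force: [-0.5, -0.3, -4.7]
width: 0.0395
grip_force: 35.0
time: 15.8
eef_pos: [0.5493, -0.0962, 0.1999]
eef_rot: [-2.221, -2.221, 0.0]
wrist_force: [-0.7, 0.6, -3.7]
width: 0.0392
grip_force: 35.0
time: 16.18
eef_pos: [0.5459, -0.0163, 0.1999]
eef_rot: [-2.221, -2.222, 0.0]
wrist_force: [0.5, 0.9, -2.9]
width: 0.0396
grip_force: 35.0
time: 16.8
eef_pos: [0.5431, 0.0631, 0.2]
eef_rot: [-2.219, -2.224, -0.0]
wrist_force: [-0.1, -0.6, -4.5]
width: 0.0393
grip_force: 35.0
shift [ 0.336  0.006 -0.   ] turn [-0.    -0.     0.001] pos [0.5431 0.0631 0.2   ] q [-0.42  0.35  0.27  1.84 -0.11  0.96 -0.1 ] t 16.8 F [-0.1 -0.6 -4.5] w 0.03927284449428657
```

```bash
python3 -m jog '[[0.15,0,0,0,0,0],[0.3,0,0,0,0,0],[0.33,0,0,0,0,0],[0.33,0,0,0,0,0]]' && python3 - <<'E'
from h import *
go(.5435,.09,.160,0)
im,d,K,M=cam('side');P=cloud(d,K,M)
hsv=cv2.cvtColor(im,cv2.COLOR_RGB2HSV)
near=(np.hypot(P[...,0]-.543,P[...,1]-.09)<.05)
b=near&(P[...,2]>.07)&(P[...,2]<.13)&(hsv[...,0]>12)&(hsv[...,0]<35)&(hsv[...,1]>90)
for z in np.arange(.08,.115,.005):
    Q=P[b&(abs(P[...,2]-z)<.0025)]
    if len(Q)>2: print('noz',round(z,3),len(Q),Q.min(0).round(4),Q.max(0).round(4),'xc',((Q[:,0].min()+Q[:,0].max())/2).round(4))
v,u=np.where(b);print('tip px',u[v==v.min()],v.min())
for z in np.arange(.155,.225,.005):
    Q=P[near&(abs(P[...,2]-z)<.0025)]
    if len(Q)>2: print('cp',round(z,3),len(Q),Q.min(0).round(4),Q.max(0).round(4),'xc',((Q[:,0].min()+Q[:,0].max())/2).round(4))
save('s3',cv2.resize(im[150:310,240:400],None,fx=3.75,fy=3.75))
im,d,K,M=cam('wrist');save('w5',im)
E
```

```text
time: 17.3
eef_pos: [0.5435, 0.0881, 0.2001]
eef_rot: [2.221, 2.222, -0.0]
wrist_force: [-0.0, -0.5, -4.8]
width: 0.0389
grip_force: 35.0
shift [0.023 0.    0.501] turn [-0.  0.  0.] pos [0.5435 0.0881 0.2001] q [-0.46  0.36  0.26  1.83 -0.11  0.96 -0.14] t 17.3 F [-0.  -0.5 -4.8] w 0.03892236737168954
noz 0.08 11 [0.5301 0.0956 0.0776] [0.5565 0.1046 0.0816] xc 0.5433
noz 0.085 34 [0.5303 0.0821 0.0831] [0.5566 0.1056 0.0873] xc 0.5435
noz 0.09 25 [0.5303 0.0864 0.0875] [0.5544 0.1055 0.0923] xc 0.5424
noz 0.095 11 [0.535  0.0937 0.0926] [0.5518 0.1015 0.0962] xc 0.5434
noz 0.1 16 [0.5351 0.09   0.0976] [0.5492 0.1028 0.1025] xc 0.5421
noz 0.105 10 [0.5391 0.0907 0.1027] [0.5491 0.0995 0.1074] xc 0.5441
noz 0.11 4 [0.542  0.0946 0.108 ] [0.5444 0.0954 0.1112] xc 0.5432
tip px [313] 231
cp 0.16 28 [0.5154 0.0889 0.1578] [0.5713 0.1183 0.1625] xc 0.5434
cp 0.165 31 [0.5156 0.0871 0.1627] [0.5707 0.1174 0.1671] xc 0.5432
cp 0.17 75 [0.5157 0.0876 0.1676] [0.5718 0.1179 0.1725] xc 0.5438
cp 0.175 74 [0.5203 0.0943 0.1725] [0.5704 0.118  0.1773] xc 0.5453
cp 0.18 34 [0.521  0.0953 0.1776] [0.5701 0.1106 0.1824] xc 0.5456
cp 0.185 35 [0.5163 0.095  0.1826] [0.5746 0.1091 0.1873] xc 0.5455
cp 0.19 45 [0.5121 0.0771 0.1877] [0.5719 0.1105 0.1925] xc 0.542
cp 0.195 58 [0.5078 0.0785 0.1925] [0.5786 0.1091 0.1974] xc 0.5432
cp 0.2 71 [0.508  0.0764 0.1975] [0.5808 0.1104 0.2024] xc 0.5444
cp 0.205 62 [0.5065 0.0763 0.2026] [0.5783 0.1107 0.2075] xc 0.5424
cp 0.21 103 [0.5102 0.074  0.2075] [0.5803 0.1097 0.2125] xc 0.5452
cp 0.215 88 [0.5081 0.0791 0.2125] [0.5799 0.111  0.2175] xc 0.544
cp 0.22 30 [0.5057 0.0927 0.2176] [0.5823 0.1029 0.2225] xc 0.544
cp 0.225 16 [0.5104 0.0915 0.2226] [0.5727 0.1028 0.2273] xc 0.5415
```

View pics/s3.png

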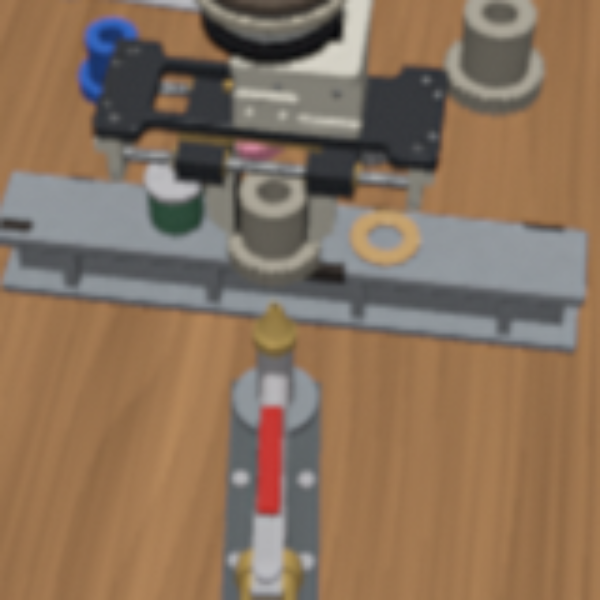

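The side crop shows the coupling upright above the nozzle: rim centre x at (275,250), nozzle tip at (275,308). x is aligned to within half a millimetre. In the same camera frame y needs about +2 mm, which matches the wrist estimate. I'll go down 39.5 mm.

```bash
python3 -m jog '[[0.02,0,0,0,0,0],[0.026,0,0.1,0,0,0],[0.026,0,0.2,0,0,0],[0.026,0,0.3,0,0,0],[0.026,0,0.4,0,0,0],[0.026,0,0.47,0,0,0],[0.026,0,0.494,0,0,0],[0.026,0,0.494,0,0,0],[0.026,0,0.494,0,0,0],[0.026,0,0.494,0,0,0]]' && python3 - <<'E'
from h import *
go(.5435,.0903,.1605,0)
im,d,K,M=cam('side');P=cloud(d,K,M)
hsv=cv2.cvtColor(im,cv2.COLOR_RGB2HSV)
near=(np.hypot(P[...,0]-.543,P[...,1]-.09)<.05)
b=near&(P[...,2]>.083)&(P[...,2]<.113)&(hsv[...,0]>12)&(hsv[...,0]<35)&(hsv[...,1]>90);Q=P[b];print('noz',Q.min(0),Q.max(0))
c=near&(P[...,2]>.115)&(P[...,2]<.134);Q=P[c];print('rim',Q.min(0),Q.max(0),(Q.min(0)+Q.max(0))/2)
v,u=np.where(b);v2,u2=np.where(c);print('rows',v.min(),v2.max())
save('s4',cv2.resize(im[150:310,240:400],None,fx=3.75,fy=3.75))
E
```

```text
time: 18.65
eef_pos: [0.5437, 0.0902, 0.1609]
eef_rot: [2.221, 2.221, 0.001]
wrist_force: [0.7, -0.2, -3.2]
width: 0.0397
grip_force: 35.0
shift [ 0.001 -0.002  0.004] turn [ 0. -0. -0.] pos [0.5437 0.0902 0.1609] q [-0.45  0.41  0.25  1.87 -0.13  0.88 -0.13] t 18.65 F [ 0.7 -0.2 -3.2] w 0.03967820524765529
noz [0.53008125 0.08828555 0.08324898] [0.55602745 0.10771784 0.09639262]
rim [0.51628029 0.09355713 0.1175643 ] [0.56918463 0.12063929 0.13397757] [0.54273246 0.10709821 0.12577094]
rows 237 237
```

View pics/s4.png

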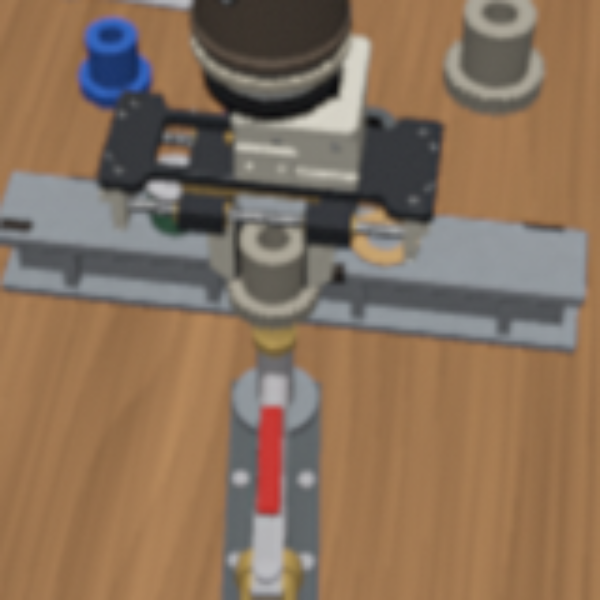

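The final view shows the coupling upright and still over the nozzle: rim bottom at (273,318), cone just below at (275,340). The lever is in line with the pipe and nothing is touching (wrist force is only the coupling's weight). Handing in.

```bash
python3 -c "
from h import *
print(env.close_job())"
```

```text
the job is handed in; nothing more can be done
None
```

I opened the valve to its stop, then handed the job in with the nickel coupling held still and upright about 1 cm above the nozzle tip, centred to within about 1 mm by the camera measurements; the result of the judging was not shown.

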